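Find the proud stone by touch and press it home

ROBOT

A 6-joint arm with a two-finger parallel gripper is mounted at the origin on the work surface. World frame = base frame: x ahead of the robot, y to its left, z up, the work surface at z = 0. Lengths are in m, angles in rad, forces in N, time in s.
With the tool pointing down it reaches from about 0.35 to 0.775 m from the base axis. Payload 7.3 kg.
Tool frame: the origin (TCP) lies on the centre line of the jaws, within the pads' length; the fingertips stand 19 mm ahead of it and the grasp point (between the pads) is the TCP; x points along the fingers, y is the direction in which the jaws open and shut, and the axes are right-handed (so a half turn about x gives the same grasp; the last joint's range is limited). The gripper opens to 92 mm and grips with 3 to 60 N. Pads are 19 mm wide; open, the fingers measure 130 mm over their backs; the gripper's body (75 mm by 190 mm) begins 47 mm behind the grasp point.
Start: joints at [-1.354, 0.342, 1.524, -0, 1.275, -0.146], TCP at [0.186, -0.491, 0.206] pointing down, gripper open.
Joint ranges: [-2.53, 2.53], [-0.77, 2.02], [0.04, 2.7], [-1, 4.14], [0.28, 2.66], [-3.11, 3.11]. Speed limits (rad/s): [2.57, 2.57, 3.14, 3.14, 3.14, 3.14].

INTERFACE

Orientations are given as a 3x3 rotation matrix whose columns are the frame's x, y, z axes.
In Python, from plant import bot, optics, order gives the robot as it stands.
- The arm moves only by the shell command python3 -m inch 'ROWS'. ROWS is JSON, a list of rows, each an object with "travel": the shift along the tool's x, y, z in mm, a list of three; "turn": the turn, a rotation vector about the tool's x, y, z in degrees, a list of three; "grip": the finger opening in mm, from 0 to 91.8. In form: [{"travel": [dx, dy, dz], "turn": [ax, ay, az], "grip": grip}, ...]. A call has 1 to 10 rows; each row shifts and turns the pose as measured when the row begins, along the tool's axes as they then stand; what a row does not reach is not made up. A row lasts 1/12 s, in which the tool goes at most 41.7 mm and 7.16 degrees, less where a joint would pass 70% of its speed; a pose out of reach is approached as far as the arm can. A call is refused whole if a number of a shift passes 41.7 or a number of a turn 7.16, either way. A call with a gripper value outside its range is refused whole. The fingers move at their own pace and stop on an object; the grip force is fixed at half the most. Time passes only in rows, so rows that do not move let the fingers close. It gives the time, the measured TCP pose, the force and the opening at its end, in the units of the state.
- bot.get_state(): the state, without advancing time (a new reading comes with each control period).
- optics.grab_frame(name): name is "scene" or "top" or "wrist"; returns (picture, depth): 400x640x3 uint8, blue, green, red; 400x640 float32, m along the optical axis (not along the pixel's ray), 0 where there is no reading.
- optics.calibration(name): a dict with "vertical_fov" (degrees; the focal length in pixels is half the picture's height over the tangent of half this angle, whatever the lens; pixels are square), "cx", "cy" (the principal point, pixels), "R" (3x3) and "t" (3): a world point X has camera coordinates R X + t; the wrist camera has in their place "mount" (4x4, takes a point from camera to tool coordinates, whose origin is the TCP and whose axes are the tool frame's). Camera axes: x right, y down, z forward; pixel columns grow to the right and rows downward; lengths in m; the calibration is good to about 2 mm. A picture is of the moment at which its call begins: read the wrist's pose just before it. calibration takes no time and is no camera call.
- order.hand_in(): hands the job in, once; it reports no verdict.
The state is a dict: "t": time; "joints": joint angles; "qvel": joint speeds; "tau": joint torques, N m; "ee_pos": TCP position; "tool_rot": TCP orientation; "contact_force": force on the tool from outside, world axes, zero at the start; "torque": the same for the moment, N m; "grip_width": finger opening in m.
Only numpy, scipy, OpenCV 4.12 (cv2) and the standard library are available. Lean on these libraries where they do the work, as an engineer would, in place of code of your own. Each camera call takes 0.05 s, during which the arm holds its last target. There are 200 camera calls.

TASK

One of the six stones in the jewel-box lid stands slightly proud of the other five. Take the sprung pusher from its stand, find that stone by touching the stones lightly with the pusher's tip (a few newtons at most), and press only that one firmly (about 15 to 20 N) until it is fully home, level with the others. Then put the pusher back upright in its stand, and leave the other things on the bench where they are.

Things in the scene. Friction and masses are not known exactly. Their poses are not given: they have to be found in the camera images.
- holder: Fixed dark steel tray, 170 (its x) x 130 (its y) x 22 mm high, full of black pitch; origin at the centre of its underside, on the bench. Bedded in the pitch, centred and square with the tray, is a dark wooden jewel-box lid (144 x 104 mm), its face level. The pitch's thickness differs each time: the lid's face lies anywhere from 28 to 34 mm above the bench.
- tray_rim (a point): Centre of the tray at its rim's height (not the lid's). Six alike blue-green stones, flat-topped, 18 mm across, sit in brass discs (23 mm) on the lid, at x = -44, 0, +44 and y = -22, +22 mm in the tray's frame. Five are seated, their tops equally high, 3 mm above the lid's face; one, any of the six, stands 2.0 to 2.8 mm higher.
- stone_spot (a point): Point at rim height under the stone at tray x = -44, y = -22 mm. The proud stone moves straight down when pushed with about 13 N (a lighter push does not move it), stops solidly when home and does not spring back. Seated stones may crack above 9 N, the proud one above 30 N. Touch stones with the pusher only, never the gripper.
- pusher_mid (a point): Centre of the pusher's round pale-wood handle (26 mm across, 50 mm tall), z up along the tool. The handle ends 25 mm below this point at a brass flange (34 mm across, 6 mm thick, underside 31 mm below), then a steel shank (12 mm across) to 71 mm below, then the tip rod. Weighs 0.1 to 0.18 kg; starts upright in the stand, flange resting on the stand's top.
- pusher_tip (a point): End of the flat-ended red tip rod (8 mm across) when not pressed, on the pusher's axis 89 mm below the handle's centre. The rod is sprung: it slides up into the shank by up to 10 mm, at 2.5 N per mm (this point does not follow that motion).
- stand_hole0 (a point): Centre of the mouth of the round hole (21 mm across, right through, with a chamfer) in the top of the fixed wooden stand block, 64 x 64 mm and 75 mm tall; the top face is at this height. With the pusher in place its handle centre is 31 mm above this point; it can stand up to about 4 mm off the hole's centre.
- jar_mid (a point): Centre of a loose amber jar, 48 mm across, 65 mm tall. Bystander.
- mandrel_mid (a point): Centre of a loose aluminium ring cone, 44 mm across its foot, 75 mm tall. Bystander.
- hammer: Loose hammer lying on the bench, 200 mm long along its x. Bystander.
Not all that is in view belongs to the job. Of the things that look like the part that bears pusher_mid, the middle-sized one is meant.

How it is judged:
By the outcome, as a careful person would: the job done as asked, in the order asked, and still so for the second after the job is handed in, with the robot touching nothing.
It also fails if it takes over 64 s, if anything falls off the work surface, if the arm or the gripper's body presses on something with over 40 N, if the wrist force passes 120 N, or if a joint passes its speed limit or range.

## Working session

There is one attempt and no reset: what is moved stays moved. The work goes in short steps, Python scripts to look and compute and a shell command to move; the robot and the scene stay as the last step left them, time stands still between calls to the robot, and variables do not carry over. Pictures are saved under pics/ and viewed, about 8 in all and at most 12, crops included, and the job is handed in when it is done.

```bash
ls; mkdir -p pics
python3 - <<'E'
from plant import bot,optics,order
import cv2,numpy as np
s=bot.get_state();print({k:np.round(v,3).tolist() for k,v in s.items()})
for n in ("scene","top"):
    p,d=optics.grab_frame(n);cv2.imwrite(f"pics/{n}0.png",p);np.save(f"pics/{n}0.npy",d)
    c=optics.calibration(n);print(n,{k:np.round(v,3).tolist() for k,v in c.items()})
print(np.round(optics.calibration("wrist")["mount"],3))
E
```

```text
pics
{'t': 0.0, 'joints': [-1.354, 0.343, 1.525, 0.0, 1.275, -0.146], 'qvel': [0.002, -0.002, 0.0, -0.0, -0.0, 0.001], 'tau': [0.0, -43.124, -24.422, 0.072, 0.056, -0.0], 'ee_pos': [0.186, -0.49, 0.205], 'tool_rot': [[-0.0, 0.355, -0.935], [0.002, -0.935, -0.355], [-1.0, -0.002, -0.0]], 'contact_force': [-0.006, -1.16, -0.683], 'torque': [-0.012, -0.045, 0.039], 'grip_width': 0.092}
scene {'vertical_fov': 43.514, 'cx': 324.563, 'cy': 191.754, 'R': [[0.308, 0.951, -0.008], [0.653, -0.218, -0.726], [-0.692, 0.218, -0.688]], 't': [-0.186, -0.273, 1.418]}
top {'vertical_fov': 54.708, 'cx': 317.556, 'cy': 201.648, 'R': [[-0.002, -1.0, -0.001], [-0.992, 0.002, -0.126], [0.126, 0.001, -0.992]], 't': [0.034, 0.522, 0.845]}
[[-0.001 -0.257  0.966 -0.18 ]
 [ 1.    -0.001  0.001 -0.001]
 [ 0.001  0.966  0.257 -0.07 ]
 [ 0.     0.     0.     1.   ]]
```

View pics/scene0.png

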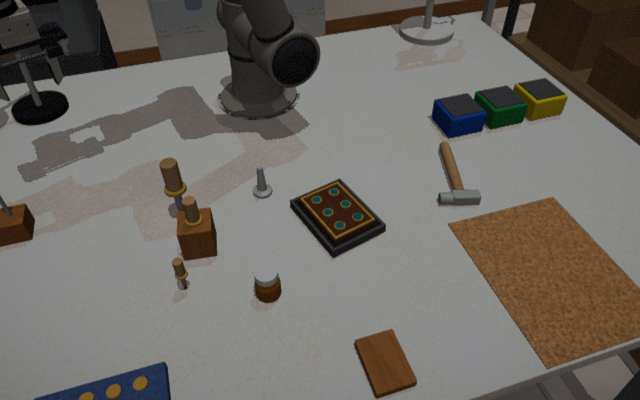

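View pics/top0.png

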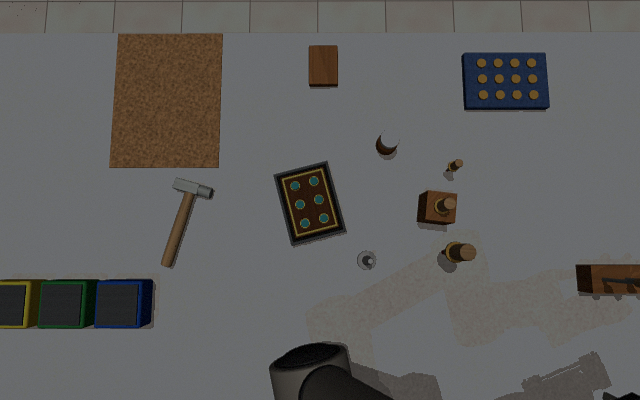

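The scene view shows three pushers: large at scene (172,178)/top (460,253), middle-sized in the stand at scene (192,210)/top (447,205), and small at scene (180,272)/top (455,165). I take the one in the stand. The tray is at top (310,203), the jar at (387,143), the cone at (367,259) and the hammer at (185,220).

```bash
cat > h.py <<'E'
import numpy as np,cv2
from plant import bot,optics,order
def cam(n,st=None):
    c=optics.calibration(n);f=200/np.tan(np.radians(c["vertical_fov"])/2)
    if n=="wrist":
        T=np.eye(4);T[:3,:3]=st["tool_rot"];T[:3,3]=st["ee_pos"];M=T@np.array(c["mount"])
        R=M[:3,:3];o=M[:3,3]
    else:
        R=np.array(c["R"]).T;o=-R@np.array(c["t"])
    return f,c["cx"],c["cy"],R,o
def onplane(C,u,v,z):
    f,cx,cy,R,o=C;d=R@np.array([(u-cx)/f,(v-cy)/f,1]);return o+d*(z-o[2])/d[2]
def cloud(C,d):
    f,cx,cy,R,o=C;v,u=np.mgrid[:400,:640];P=np.stack([(u-cx)/f*d,(v-cy)/f*d,d],-1)
    return P@R.T+o
def blobs(m,lo,hi=1e9):
    n,l,s,c=cv2.connectedComponentsWithStats(m.astype(np.uint8));return [(c[i],s[i]) for i in range(1,n) if lo<=s[i,4]<=hi]
E
python3 - <<'E'
from h import *
for n in ("top","scene"):
    p=cv2.imread(f"pics/{n}0.png");d=np.load(f"pics/{n}0.npy");C=cam(n);W=cloud(C,d)
    h=cv2.cvtColor(p,cv2.COLOR_BGR2HSV);m=cv2.inRange(h,(78,80,40),(98,255,255))
    S=[]
    print(n,"cam",C[4].round(3))
    for c,s in blobs(m,20,300):
        P=onplane(C,*c,0.034);w=W[int(c[1]),int(c[0])]
        if s[4]<200:print(c.round(1),s[4],P.round(4),w.round(4));S.append(P[:2])
    S=np.array(S,dtype=np.float32)
    if len(S)>=6: print(cv2.minAreaRect(S),S.mean(0))
    # stand region
    for nm,(x,y),hw in (("stand",{"top":(440,207),"scene":(195,225)}[n],40),):
        sub=W[y-50:y+50,x-40:x+40].reshape(-1,3);
        for z0,z1 in ((.07,.08),(.0755,.086),(.095,.125),(.126,.14),(.05,.065)):
            q=sub[(sub[:,2]>z0)&(sub[:,2]<z1)]; print(z0,z1,len(q),q.mean(0).round(4) if len(q) else'',q.min(0).round(4)if len(q) else'',q.max(0).round(4)if len(q) else'')
p=cv2.imread("pics/scene0.png");cv2.imwrite("pics/crop1.png",cv2.resize(p[140:310,130:400],None,fx=2.9,fy=2.9,interpolation=cv2.INTER_CUBIC))
E
```

```text
top cam [0.412 0.033 0.904]
[313.5 180.4] 45 [0.571  0.0428 0.034 ] [0.5717 0.0439 0.0357]
[294.7 185.1] 45 [0.5602 0.0856 0.034 ] [0.5596 0.0869 0.0389]
[318.5 199. ] 44 [0.5282 0.0314 0.034 ] [0.5276 0.0326 0.0386]
[299.6 203.9] 45 [0.517  0.0744 0.034 ] [0.5192 0.0757 0.0335]
[323.4 217.9] 45 [0.4851 0.0203 0.034 ] [0.4869 0.0214 0.0369]
[304.5 222.7] 46 [0.4743 0.0631 0.034 ] [0.4759 0.0642 0.0342]
((0.5226317644119263, 0.05290764570236206), (0.08909699320793152, 0.04438731446862221), 14.567873001098633) [0.52261585 0.05294188]
0.07 0.08 663 [ 0.5084 -0.2293  0.0755] [ 0.417  -0.2772  0.07  ] [ 0.6072 -0.1973  0.08  ]
0.0755 0.086 494 [ 0.5047 -0.2354  0.0788] [ 0.4003 -0.2801  0.0755] [ 0.6092 -0.1973  0.0859]
0.095 0.125 121 [ 0.4578 -0.2325  0.1103] [ 0.4006 -0.2513  0.0953] [ 0.5174 -0.2188  0.1245]
0.126 0.14 164 [ 0.4867 -0.2336  0.1315] [ 0.4009 -0.2501  0.1261] [ 0.5192 -0.2203  0.1392]
0.05 0.065 98 [ 0.523  -0.2231  0.0572] [ 0.4715 -0.2755  0.05  ] [ 0.6072 -0.1961  0.0649]
scene cam [ 1.217 -0.192  0.776]
[333.7 191.1] 32 [0.4753 0.0626 0.034 ] [0.4755 0.0608 0.0351]

[... 212 characters left out ...]
0.0856 0.034 ] [0.561  0.0836 0.0376]
[339.5 224.4] 38 [0.5713 0.0423 0.034 ] [0.5687 0.0422 0.0326]
((0.5228884816169739, 0.052324291318655014), (0.08801671117544174, 0.04511566832661629), 15.455048561096191) [0.52296996 0.05224815]
0.07 0.08 742 [ 0.5202 -0.2377  0.0749] [ 0.4088 -0.283   0.07  ] [ 0.6139 -0.1978  0.08  ]
0.0755 0.086 437 [ 0.5026 -0.2489  0.0798] [ 0.3958 -0.283   0.0755] [ 0.6139 -0.1987  0.0859]
0.095 0.125 355 [ 0.4663 -0.2462  0.1099] [ 0.4106 -0.2739  0.0953] [ 0.5232 -0.2206  0.1247]
0.126 0.14 142 [ 0.4981 -0.2374  0.1295] [ 0.4195 -0.2716  0.1261] [ 0.5227 -0.2208  0.1338]
0.05 0.065 304 [ 0.5351 -0.2434  0.0575] [ 0.4114 -0.2831  0.0501] [ 0.6135 -0.1977  0.0649]
```

View pics/crop1.png

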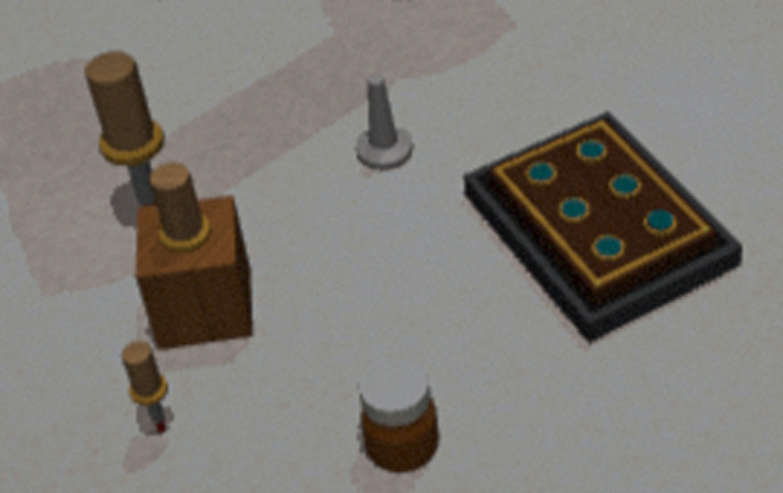

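The crop confirms the choice: the middle-sized pusher stands in the stand with its flange on the block. The handle top is at crop (173,175) and the six stones lie on the tray. Next I get a precise handle position.

Run:
```python
from h import *
for n,box in (("top",(410,185,465,230)),("scene",(170,190,225,262))):
    p=cv2.imread(f"pics/{n}0.png");d=np.load(f"pics/{n}0.npy");C=cam(n);W=cloud(C,d)
    x0,y0,x1,y1=box;w=W[y0:y1,x0:x1];q=p[y0:y1,x0:x1].astype(float)
    cv2.imwrite(f"pics/c_{n}.png",cv2.resize(p[y0:y1,x0:x1],None,fx=7,fy=7,interpolation=cv2.INTER_CUBIC))
    for nm,z,zr in (("handletop",.131,(.126,.137)),("standtop",.075,(.070,.080))):
        m=(w[...,2]>zr[0])&(w[...,2]<zr[1])&(w[...,0]>.44)&(w[...,0]<.58)
        b=[r for r in blobs(m,15)]
        for c,s in b: print(n,nm,c+[x0,y0],s,onplane(C,*(c+[x0,y0]),z).round(4))
    q=w[(w[...,2]>.09)&(w[...,2]<.14)&(w[...,0]>.46)];print("handle pts",q.mean(0).round(4),np.percentile(q,[3,97],axis=0).round(4))
    q=w[(w[...,2]>.068)&(w[...,2]<.079)&(w[...,0]>.46)];print("stand pts",q.mean(0).round(4),cv2.minAreaRect(q[:,:2].astype(np.float32)))
A=cv2.imread("pics/c_top.png");B=cv2.imread("pics/c_scene.png");H=max(len(A),len(B))
cv2.imwrite("pics/c2.png",np.hstack([cv2.copyMakeBorder(i,0,H-len(i),0,5,0) for i in(A,B)]))
```

```text
top handletop [449.08527132 202.92248062] [ 33  12  13  13 129] [ 0.5068 -0.2313  0.131 ]
top standtop [438.9078125 206.6734375] [ 15   5  32  33 640] [ 0.5055 -0.2281  0.075 ]
handle pts [ 0.5057 -0.2284  0.1233] [[ 0.4947 -0.2418  0.0947]
 [ 0.5174 -0.2198  0.1337]]
stand pts [ 0.5054 -0.2276  0.0753] ((0.507008969783783, -0.23243840038776398), (0.06590021401643753, 0.06432639807462692), 82.77530670166016)
scene handletop [188.19834711 200.82644628] [ 12   6  14  11 121] [ 0.5122 -0.2331  0.131 ]
scene standtop [193.98923077 223.09384615] [  7  17  35  30 650] [ 0.516  -0.2335  0.075 ]
handle pts [ 0.5151 -0.2329  0.1166] [[ 0.5009 -0.2445  0.0929]
 [ 0.5222 -0.2215  0.1318]]
stand pts [ 0.5169 -0.2337  0.0743] ((0.5402265787124634, -0.23630715906620026), (0.06450346857309341, 0.1322045475244522), 84.19779968261719)
```

View pics/c2.png

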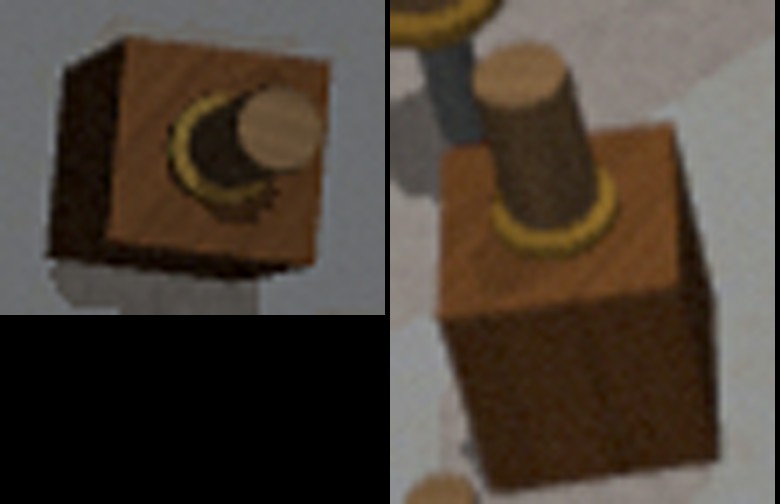

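Handle centre is at about (0.507, -0.233). Turn the jaws to world y first, rising, then fly over.

```bash
python3 -m inch '[{"travel":[-15,0,0],"turn":[6.95,0,0],"grip":91.8},{"travel":[-15,0,0],"turn":[6.95,0,0],"grip":91.8},{"travel":[-15,0,0],"turn":[6.95,0,0],"grip":91.8},{"travel":[0,0,-38],"turn":[0,0,0],"grip":91.8},{"travel":[0,0,-38],"turn":[0,0,0],"grip":91.8},{"travel":[0,-20,-35],"turn":[0,0,0],"grip":91.8},{"travel":[0,-25,-32],"turn":[0,0,0],"grip":91.8},{"travel":[0,-25,-32],"turn":[0,0,0],"grip":91.8},{"travel":[0,-25,-32],"turn":[0,0,0],"grip":91.8},{"travel":[0,-25,-32],"turn":[0,0,0],"grip":91.8}]'; python3 -c "
from plant import bot;import numpy as np
s=bot.get_state();print(s['ee_pos'],np.round(s['tool_rot'],3))"
```

```text
t: 0.93
ee_pos: [0.4292, -0.3756, 0.2473]
tool_rot: [[-0.006, -0.034, -0.999], [0.009, -0.999, 0.034], [-1.0, -0.009, 0.006]]
contact_force: [0.2, -0.7, -0.7]
grip_width: 0.0919
[ 0.42915337 -0.37564627  0.24726307] [[-0.006 -0.034 -0.999]
 [ 0.009 -0.999  0.034]
 [-1.    -0.009  0.006]]
```

```bash
python3 -m inch '[{"travel":[0,-28,-20],"turn":[-1.9,0,0],"grip":91.8},{"travel":[0,-36,-20],"turn":[0,0,0],"grip":91.8},{"travel":[0,-36,-20],"turn":[0,0,0],"grip":91.8},{"travel":[0,-30,-12],"turn":[0,0,0],"grip":91.8},{"travel":[0,0,0],"turn":[0,0,0],"grip":91.8},{"travel":[0,0,0],"turn":[0,0,0],"grip":91.8}]'
python3 - <<'E'
from h import *
s=bot.get_state();p,d=optics.grab_frame("wrist");cv2.imwrite("pics/w1.png",p);np.save("pics/w1.npy",d)
import pickle;pickle.dump(s,open("w1.pkl","wb"))
print(s['ee_pos'],s['tool_rot'].round(3) if hasattr(s['tool_rot'],'round') else s['tool_rot'])
E
```

```text
t: 1.43
ee_pos: [0.5084, -0.2351, 0.2441]
tool_rot: [[-0.009, 0.01, -1.0], [0.014, -1.0, -0.01], [-1.0, -0.015, 0.009]]
contact_force: [-0.5, -1.0, 0.1]
grip_width: 0.0917
[ 0.50842763 -0.23511489  0.24407462] [[-0.009  0.01  -1.   ]
 [ 0.014 -1.    -0.01 ]
 [-1.    -0.015  0.009]]
```

View pics/w1.png

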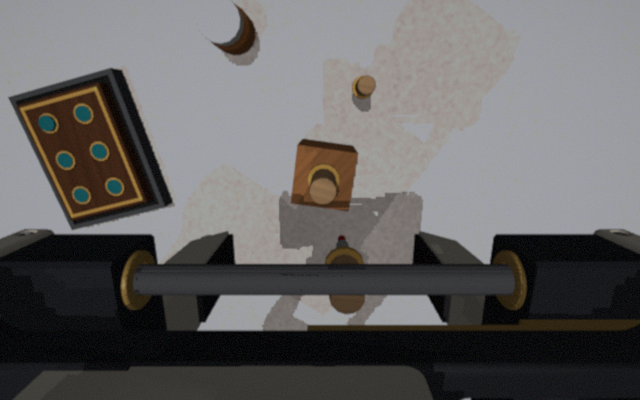

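Wrist view: handle top at about (322,190), flange at (323,180), stand top corners at about (298,146), (357,152), (349,210) and (292,204), and the large pusher behind the bar at (345,275).

Run:
```python
from h import *
import pickle
s=pickle.load(open("w1.pkl","rb"));C=cam("wrist",s);d=np.load("pics/w1.npy");p=cv2.imread("pics/w1.png");W=cloud(C,d)
print("cam",C[4].round(3))
w=W[130:215,280:370]
for nm,z,a,b in (("htop",.131,.125,.138),("stand",.075,.068,.0785)):
    m=(w[...,2]>a)&(w[...,2]<b)
    for c,st in blobs(m,60): print(nm,c+[280,130],st,onplane(C,*(c+[280,130]),z).round(4)); 
m=(w[...,2]>.066)&(w[...,2]<.084);m=cv2.morphologyEx(m.astype(np.uint8),cv2.MORPH_OPEN,np.ones((3,3)))
c=max(cv2.findContours(m,0,2)[0],key=cv2.contourArea);bx=cv2.boxPoints(cv2.minAreaRect(c))+[280,130]
print(bx, np.array([onplane(C,*q,.075) for q in bx]).round(4), onplane(C,*bx.mean(0),.075).round(4))
for n,h,st in (("top",(449.9,203.1),(441.6,206.6)),("scene",(188.9,200.7),(194.1,221.1))):
    print(n,onplane(cam(n),*h,.131).round(4),onplane(cam(n),*st,.075).round(4))
print("TCP",s["ee_pos"],"large top",W[270:310,335:360].reshape(-1,3)[:,2].max())
hv=cv2.cvtColor(p,cv2.COLOR_BGR2HSV);m=cv2.inRange(hv,(78,80,40),(98,255,255))
for c,st in blobs(m,60,600): 
    if st[4]<600: print(c.round(1),st[4],onplane(C,*c,.036).round(4),W[int(c[1])-2:int(c[1])+3,int(c[0])-2:int(c[0])+3,2].mean().round(4))
```

```text
cam [ 0.58  -0.236  0.423]
htop [322.5623987  190.20745543] [ 29  47  28  28 617] [ 0.5083 -0.2322  0.131 ]
stand [323.66249021 175.02819107] [  11   14   67   68 2554] [ 0.5113 -0.2324  0.075 ]
[[289.07099533 203.14605713]
 [297.19472885 143.57201195]
 [357.97363281 151.86003876]
 [349.84989929 211.43408203]] [[ 0.4796 -0.195   0.075 ]
 [ 0.5442 -0.2046  0.075 ]
 [ 0.5363 -0.268   0.075 ]
 [ 0.4711 -0.2615  0.075 ]] [ 0.5086 -0.2323  0.075 ]
top [ 0.5064 -0.2329  0.131 ] [ 0.5057 -0.2339  0.075 ]
scene [ 0.5123 -0.2319  0.131 ] [ 0.5108 -0.2326  0.075 ]
TCP [ 0.50842763 -0.23511489  0.24407462] large top 0.42295775824067405
[ 82.6 113.3] 162 [0.5717 0.0432 0.036 ] 0.0364
[ 46.3 123. ] 189 [0.5605 0.0873 0.036 ] 0.0386
[ 98.7 150.9] 147 [0.5291 0.0321 0.036 ] 0.0367
[ 64.7 160. ] 145 [0.518  0.0745 0.036 ] 0.0368
[114.  186.5] 131 [0.4865 0.0207 0.036 ] 0.0368
[ 80.7 194.9] 134 [0.4754 0.0634 0.036 ] 0.0365
```

Handle and stand agree to within 1–2 mm across views. Descend to TCP z ≈ 0.103, with fingertips just above the flange.

```bash
python3 -m inch '[{"travel":[15,-3,0],"turn":[0,0.5,0.8],"grip":91.8},{"travel":[30,0,0],"turn":[0,0,0],"grip":91.8},{"travel":[30,0,0],"turn":[0,0,0],"grip":91.8},{"travel":[25,0,0],"turn":[0,0,0],"grip":91.8},{"travel":[10,0,0],"turn":[0,0,0],"grip":91.8},{"travel":[0,0,0],"turn":[0,0,0],"grip":91.8},{"travel":[0,0,0],"turn":[0,0,0],"grip":91.8}]'; python3 -c "
from plant import bot;import numpy as np
s=bot.get_state();print(s['ee_pos'],np.round(s['tool_rot'],3))"
```

```text
t: 2.07
ee_pos: [0.5049, -0.2418, 0.1304]
tool_rot: [[0.001, -0.001, -1.0], [-0.003, -1.0, 0.001], [-1.0, 0.003, -0.001]]
contact_force: [0.2, 0.1, 0.2]
grip_width: 0.0915
[ 0.50486588 -0.24176288  0.13037549] [[ 0.001 -0.001 -1.   ]
 [-0.003 -1.     0.001]
 [-1.     0.003 -0.001]]
```

```bash
python3 -m inch '[{"travel":[0,-9,-3],"turn":[0,0,0],"grip":91.8},{"travel":[0,0,0],"turn":[0,0,0],"grip":91.8}]'
python3 - <<'E'
from plant import bot,optics
import numpy as np
for i in range(4):
    s=bot.get_state();print(s['t'],np.round(s['ee_pos'],4),np.round(s['tool_rot'],3)[:,0]); optics.calibration("top")
E
python3 -m inch '[{"travel":[0,0,0],"turn":[0,0,0],"grip":91.8},{"travel":[0,0,0],"turn":[0,0,0],"grip":91.8}]'
```

```text
t: 2.23
ee_pos: [0.5079, -0.2344, 0.1315]
tool_rot: [[0.002, -0.004, -1.0], [-0.004, -1.0, 0.004], [-1.0, 0.004, -0.002]]
contact_force: [0.2, 0.6, 0.3]
grip_width: 0.0918
2.2333 [ 0.5079 -0.2344  0.1315] [ 0.002 -0.004 -1.   ]
2.2333 [ 0.5079 -0.2344  0.1315] [ 0.002 -0.004 -1.   ]
2.2333 [ 0.5079 -0.2344  0.1315] [ 0.002 -0.004 -1.   ]
2.2333 [ 0.5079 -0.2344  0.1315] [ 0.002 -0.004 -1.   ]
t: 2.4
ee_pos: [0.5089, -0.2349, 0.1335]
tool_rot: [[0.005, -0.004, -1.0], [-0.006, -1.0, 0.004], [-1.0, 0.006, -0.005]]
contact_force: [0.9, 0.1, 0.2]
grip_width: 0.0917
```

```bash
python3 -m inch '[{"travel":[15,-2,0],"turn":[0,-0.2,-0.3],"grip":91.8},{"travel":[15,0,0],"turn":[0,0,0],"grip":91.8},{"travel":[0,0,0],"turn":[0,0,0],"grip":91.8}]'
```

```text
t: 2.65
ee_pos: [0.5112, -0.234, 0.1063]
tool_rot: [[0.008, -0.003, -1.0], [-0.005, -1.0, 0.003], [-1.0, 0.005, -0.008]]
contact_force: [-0.4, -0.0, 0.4]
grip_width: 0.0918
```

```bash
python3 -m inch '[{"travel":[3,-1.5,2.5],"turn":[0,-0.5,-0.3],"grip":60},{"travel":[0,0,0],"turn":[0,0,0],"grip":30},{"travel":[0,0,0],"turn":[0,0,0],"grip":20},{"travel":[0,0,0],"turn":[0,0,0],"grip":10},{"travel":[0,0,0],"turn":[0,0,0],"grip":10},{"travel":[0,0,0],"turn":[0,0,0],"grip":10},{"travel":[0,0,0],"turn":[0,0,0],"grip":10},{"travel":[0,0,0],"turn":[0,0,0],"grip":10}]'
```

```text
t: 3.32
ee_pos: [0.5105, -0.2333, 0.1075]
tool_rot: [[0.004, -0.003, -1.0], [-0.003, -1.0, 0.003], [-1.0, 0.003, -0.004]]
contact_force: [-0.1, 0.3, -0.3]
grip_width: 0.0428
```

```bash
python3 -m inch '[{"travel":[4,0,2],"turn":[0,-0.2,-0.2],"grip":40},{"travel":[0,0,0],"turn":[0,0,0],"grip":10},{"travel":[0,0,0],"turn":[0,0,0],"grip":10},{"travel":[0,0,0],"turn":[0,0,0],"grip":10},{"travel":[0,0,0],"turn":[0,0,0],"grip":10},{"travel":[0,0,0],"turn":[0,0,0],"grip":10}]'
```

```text
t: 3.82
ee_pos: [0.5082, -0.2333, 0.1031]
tool_rot: [[0.0, -0.003, -1.0], [0.002, -1.0, 0.003], [-1.0, -0.002, -0.0]]
contact_force: [0.7, 1.3, 1.1]
grip_width: 0.0241
```

```bash
python3 -m inch '[{"travel":[0,0,0],"turn":[0,0,0],"grip":10},{"travel":[0,0,0],"turn":[0,0,0],"grip":10},{"travel":[0,0,0],"turn":[0,0,0],"grip":10}]'; python3 -m inch '[{"travel":[-8,0,0],"turn":[0,0,0],"grip":10},{"travel":[-8,0,0],"turn":[0,0,0],"grip":10},{"travel":[0,0,0],"turn":[0,0,0],"grip":10}]'
```

```text
t: 4.07
ee_pos: [0.5082, -0.2333, 0.1031]
tool_rot: [[0.0, -0.003, -1.0], [0.001, -1.0, 0.003], [-1.0, -0.001, -0.0]]
contact_force: [-0.3, -0.5, 1.0]
grip_width: 0.0248
t: 4.32
ee_pos: [0.5078, -0.2331, 0.1199]
tool_rot: [[-0.001, -0.003, -1.0], [0.002, -1.0, 0.003], [-1.0, -0.002, 0.001]]
contact_force: [1.3, -0.0, -0.5]
grip_width: 0.0245
```

Held (force change of about -1.5 N). Wrist depth shows stone D (0.560, 0.086) reading 2 mm higher than the rest, so I start there. Lift clear and fly over.

```bash
python3 -m inch '[{"travel":[-20,0,0],"turn":[0,0,0],"grip":10},{"travel":[-25,0,0],"turn":[0,0,0],"grip":10},{"travel":[-20,0,0],"turn":[0,0,0],"grip":10},{"travel":[0,-15,-3],"turn":[0,0,0],"grip":10},{"travel":[0,-30,-5],"turn":[0,0,0],"grip":10},{"travel":[0,-30,-5],"turn":[0,0,0],"grip":10},{"travel":[0,-30,-5],"turn":[0,0,0],"grip":10},{"travel":[0,-30,-5],"turn":[0,0,0],"grip":10},{"travel":[0,-30,-5],"turn":[0,0,0],"grip":10},{"travel":[0,-30,-5],"turn":[0,0,0],"grip":10}]'
```

```text
t: 5.15
ee_pos: [0.5431, -0.0381, 0.1922]
tool_rot: [[0.005, -0.014, -1.0], [-0.002, -1.0, 0.014], [-1.0, 0.002, -0.005]]
contact_force: [0.4, 0.0, -2.1]
grip_width: 0.0246
```

```bash
python3 -m inch '[{"travel":[0,-30,-5],"turn":[0,0,0],"grip":10},{"travel":[0,-30,-5],"turn":[0,0,0],"grip":10},{"travel":[0,-15,-5],"turn":[0,0,0],"grip":10},{"travel":[0,0,0],"turn":[0,0,0],"grip":10},{"travel":[0,0,0],"turn":[0,0,0],"grip":10}]'
```

```text
t: 5.57
ee_pos: [0.5595, 0.0469, 0.1938]
tool_rot: [[0.007, -0.007, -1.0], [-0.001, -1.0, 0.006], [-1.0, 0.001, -0.007]]
contact_force: [0.2, -0.6, -1.7]
grip_width: 0.0244
```

```bash
python3 -m inch '[{"travel":[0,-25,0],"turn":[0,-0.4,0],"grip":10},{"travel":[10,-12,0],"turn":[0,0,0],"grip":10},{"travel":[15,0,0],"turn":[0,0,0],"grip":10},{"travel":[15,0,0],"turn":[0,0,0],"grip":10},{"travel":[12,0,0],"turn":[0,0,0],"grip":10},{"travel":[0,0,0],"turn":[0,0,0],"grip":10},{"travel":[0,0,0],"turn":[0,0,0],"grip":10}]'
python3 - <<'E'
from h import *
s=bot.get_state();p,d=optics.grab_frame("wrist");cv2.imwrite("pics/w2.png",p)
print(s['ee_pos'],s['tool_rot'].round(3).tolist())
E
```

```text
t: 6.15
ee_pos: [0.5592, 0.0786, 0.1386]
tool_rot: [[0.001, -0.011, -1.0], [-0.004, -1.0, 0.011], [-1.0, 0.004, -0.001]]
contact_force: [-0.6, 0.2, -0.1]
grip_width: 0.0248
[0.55922148 0.07856651 0.13857499] [[0.001, -0.011, -1.0], [-0.004, -1.0, 0.011], [-1.0, 0.004, -0.001]]
```

View pics/w2.png

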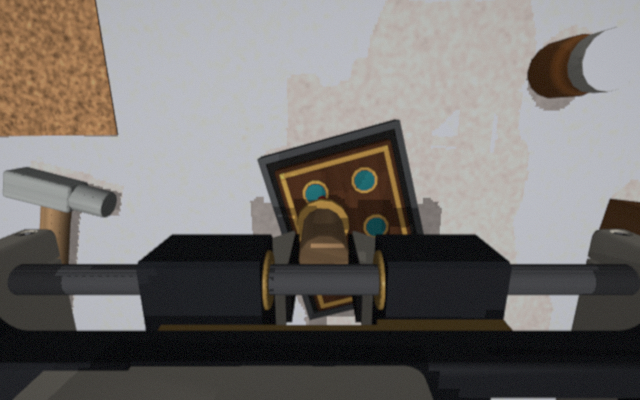

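Wrist view: stones at (315,190), (364,180) and (375,225). The flange arc spans about x 299–348 with its top at y≈200, and the handle is upright between the jaws. I check the held tool's axis against prediction and the near stones' positions.

Run:
```python
from h import *
s=bot.get_state();C=cam("wrist",s);f,cx,cy,R,o=C
def proj(X):
    q=R.T@(np.array(X)-o);return (f*q[0]/q[2]+cx,f*q[1]/q[2]+cy)
t=s["ee_pos"]
for a in range(0,360,45): print(a,np.round(proj(t+[.017*np.cos(np.radians(a)),.017*np.sin(np.radians(a)),.003-.025]),1),end=' ')
p=cv2.imread("pics/w2.png");hv=cv2.cvtColor(p,cv2.COLOR_BGR2HSV);m=cv2.inRange(hv,(78,80,30),(98,255,255))
for c,st in blobs(m,60,900): print(c.round(1),st,onplane(C,*c,.0365).round(4))
```

```text
0 [323.9 198.4] 45 [305.  206.3] 90 [297.7 224.5] 135 [305.9 241.9] 180 [324.5 248.8] 225 [342.9 241.4] 270 [350.8 223.8] 315 [343.1 205.8] [364. 180.] [355 171  19  19 289] [0.5713 0.0434 0.0365]
[314.4 192.1] [306 185  19  16 231] [0.5611 0.0865 0.0365]
[375.7 226.4] [367 218  18  18 258] [0.5288 0.0321 0.0365]
```

```bash
python3 -m inch '[{"travel":[4,-7.5,-1],"turn":[0,0,-0.2],"grip":10},{"travel":[4,0,0],"turn":[0,0,0],"grip":10},{"travel":[0,0,0],"turn":[0,0,0],"grip":10},{"travel":[0,0,0],"turn":[0,0,0],"grip":10}]';python3 -m inch '[{"travel":[2,0,0],"turn":[0,0,0],"grip":10},{"travel":[0,0,0],"turn":[0,0,0],"grip":10}]'
```

```text
t: 6.53
ee_pos: [0.5616, 0.0855, 0.1318]
tool_rot: [[0.004, -0.013, -1.0], [-0.0, -1.0, 0.013], [-1.0, 0.0, -0.004]]
contact_force: [-0.2, 0.5, -0.9]
grip_width: 0.0245
t: 6.7
ee_pos: [0.5619, 0.0855, 0.1302]
tool_rot: [[0.005, -0.012, -1.0], [-0.0, -1.0, 0.012], [-1.0, 0.0, -0.005]]
contact_force: [-0.3, -0.4, -1.0]
grip_width: 0.0244
```

```bash
python3 -m inch '[{"travel":[3,0,0.8],"turn":[0,-0.2,0],"grip":10},{"travel":[0,0,0],"turn":[0,0,0],"grip":10}]'
```

```text
t: 6.87
ee_pos: [0.5612, 0.0856, 0.1273]
tool_rot: [[0.002, -0.012, -1.0], [-0.0, -1.0, 0.012], [-1.0, 0.0, -0.002]]
contact_force: [-0.2, -0.3, -1.0]
grip_width: 0.0244
```

```bash
python3 -m inch '[{"travel":[1,0,0],"turn":[0,0,0],"grip":10},{"travel":[0,0,0],"turn":[0,0,0],"grip":10}]'
```

```text
t: 7.03
ee_pos: [0.5612, 0.0855, 0.1261]
tool_rot: [[0.002, -0.012, -1.0], [-0.0, -1.0, 0.012], [-1.0, 0.0, -0.002]]
contact_force: [0.1, 0.1, -0.9]
grip_width: 0.0247
```

```bash
python3 -m inch '[{"travel":[1,0,0],"turn":[0,0,0],"grip":10},{"travel":[0,0,0],"turn":[0,0,0],"grip":10}]'
```

```text
t: 7.2
ee_pos: [0.5612, 0.0855, 0.125]
tool_rot: [[0.002, -0.012, -1.0], [-0.0, -1.0, 0.012], [-1.0, 0.0, -0.002]]
contact_force: [0.4, 0.4, -0.6]
grip_width: 0.0249
```

```bash
python3 -m inch '[{"travel":[1,0,0],"turn":[0,0,0],"grip":10},{"travel":[0,0,0],"turn":[0,0,0],"grip":10}]'
```

```text
t: 7.37
ee_pos: [0.5613, 0.0856, 0.124]
tool_rot: [[0.003, -0.012, -1.0], [-0.0, -1.0, 0.012], [-1.0, 0.0, -0.003]]
contact_force: [-0.0, 0.5, 0.0]
grip_width: 0.0245
```

```bash
python3 -m inch '[{"travel":[0.8,0,0],"turn":[0,0,0],"grip":10},{"travel":[0,0,0],"turn":[0,0,0],"grip":10}]'
```

```text
t: 7.53
ee_pos: [0.5616, 0.0855, 0.1234]
tool_rot: [[0.003, -0.012, -1.0], [-0.0, -1.0, 0.012], [-1.0, 0.0, -0.003]]
contact_force: [0.5, 0.9, -0.4]
grip_width: 0.0247
```

```bash
python3 -m inch '[{"travel":[1,0,0],"turn":[0,0,0],"grip":10},{"travel":[0,0,0],"turn":[0,0,0],"grip":10}]'
```

```text
t: 7.7
ee_pos: [0.5621, 0.0856, 0.123]
tool_rot: [[0.005, -0.012, -1.0], [-0.0, -1.0, 0.012], [-1.0, 0.0, -0.005]]
contact_force: [-1.0, 0.5, 1.8]
grip_width: 0.0247
```

```bash
python3 -m inch '[{"travel":[0.8,0,0],"turn":[0,0,0],"grip":10},{"travel":[0,0,0],"turn":[0,0,0],"grip":10}]'
```

```text
t: 7.87
ee_pos: [0.5625, 0.0855, 0.1227]
tool_rot: [[0.006, -0.012, -1.0], [-0.0, -1.0, 0.012], [-1.0, 0.0, -0.006]]
contact_force: [-0.6, 0.2, 2.6]
grip_width: 0.0247
```

Contact at TCP z ≈ 0.1241 (3.6 N at 0.1227). Compare with neighbour E.

```bash
python3 -m inch '[{"travel":[-6,0,0],"turn":[0,-0.4,0],"grip":10},{"travel":[0,4,15],"turn":[0,0,0],"grip":10},{"travel":[0,4,15],"turn":[0,0,0],"grip":10},{"travel":[0,3,15],"turn":[0,0,0],"grip":10},{"travel":[0,0,0],"turn":[0,0,0],"grip":10},{"travel":[0,0,0],"turn":[0,0,0],"grip":10}]'
```

```text
t: 8.37
ee_pos: [0.5157, 0.0748, 0.1293]
tool_rot: [[-0.004, -0.012, -1.0], [0.0, -1.0, 0.012], [-1.0, 0.0, 0.004]]
contact_force: [-0.0, 0.7, -1.8]
grip_width: 0.0247
```

```bash
python3 -m inch '[{"travel":[2.5,0,-1.5],"turn":[0,0.2,0],"grip":10},{"travel":[2.5,0,0],"turn":[0,0,0],"grip":10},{"travel":[0,0,0],"turn":[0,0,0],"grip":10},{"travel":[0,0,0],"turn":[0,0,0],"grip":10}]'
```

```text
t: 8.7
ee_pos: [0.5197, 0.0751, 0.1241]
tool_rot: [[0.001, -0.012, -1.0], [0.0, -1.0, 0.012], [-1.0, -0.0, -0.001]]
contact_force: [0.6, -0.2, -0.9]
grip_width: 0.0248
```

```bash
python3 -m inch '[{"travel":[1,0,0],"turn":[0,0,0],"grip":10},{"travel":[0,0,0],"turn":[0,0,0],"grip":10}]'
```

```text
t: 8.87
ee_pos: [0.5202, 0.0752, 0.1226]
tool_rot: [[0.001, -0.012, -1.0], [0.0, -1.0, 0.012], [-1.0, -0.0, -0.001]]
contact_force: [-0.1, 0.7, -1.6]
grip_width: 0.0248
```

```bash
python3 -m inch '[{"travel":[1,0,2],"turn":[0,0,0],"grip":10},{"travel":[0,0,0],"turn":[0,0,0],"grip":10}]'
```

```text
t: 9.03
ee_pos: [0.5183, 0.0752, 0.1214]
tool_rot: [[0.001, -0.012, -1.0], [0.0, -1.0, 0.012], [-1.0, -0.0, -0.001]]
contact_force: [-0.3, -0.3, 0.2]
grip_width: 0.0241
```

```bash
python3 -m inch '[{"travel":[0.7,0,0],"turn":[0,0,0],"grip":10},{"travel":[0,0,0],"turn":[0,0,0],"grip":10}]'
```

```text
t: 9.2
ee_pos: [0.5186, 0.0752, 0.1211]
tool_rot: [[0.002, -0.012, -1.0], [0.0, -1.0, 0.012], [-1.0, -0.0, -0.002]]
contact_force: [0.0, 0.4, 0.6]
grip_width: 0.0247
```

D stands about 2.3 mm higher than E (contact 0.1241 vs 0.1218), so D is the proud stone. Return to D.

```bash
python3 -m inch '[{"travel":[-8,0,0],"turn":[0,0,0],"grip":10},{"travel":[0,-4,-14],"turn":[0,0,0],"grip":10},{"travel":[0,-4,-15],"turn":[0,0,0],"grip":10},{"travel":[0,-3,-13],"turn":[0,0,0],"grip":10},{"travel":[0,0,0],"turn":[0,0,0],"grip":10},{"travel":[0,0,0],"turn":[0,0,0],"grip":10}]'
```

```text
t: 9.7
ee_pos: [0.5614, 0.0861, 0.1321]
tool_rot: [[0.001, -0.012, -1.0], [0.0, -1.0, 0.012], [-1.0, -0.0, -0.001]]
contact_force: [-1.0, -0.3, -1.3]
grip_width: 0.0247
```

```bash
python3 -m inch '[{"travel":[3,0,1],"turn":[0,0,0],"grip":10},{"travel":[3,0,0],"turn":[0,0,0],"grip":10},{"travel":[3,0,0],"turn":[0,0,0],"grip":10},{"travel":[0,0,0],"turn":[0,0,0],"grip":10}]'; python3 -m inch '[{"travel":[1.5,0,0],"turn":[0,0,0],"grip":10},{"travel":[1.5,0,0],"turn":[0,0,0],"grip":10}]'
```

```text
t: 10.03
ee_pos: [0.5583, 0.0858, 0.1229]
tool_rot: [[0.0, -0.012, -1.0], [0.0, -1.0, 0.012], [-1.0, -0.0, -0.0]]
contact_force: [0.3, 0.1, 1.1]
grip_width: 0.0246
t: 10.2
ee_pos: [0.5587, 0.0858, 0.121]
tool_rot: [[0.003, -0.012, -1.0], [0.0, -1.0, 0.012], [-1.0, -0.0, -0.003]]
contact_force: [-0.7, -0.8, 6.0]
grip_width: 0.0245
```

```bash
python3 -m inch '[{"travel":[1.5,0,0],"turn":[0,0,0],"grip":10},{"travel":[1.5,0,0],"turn":[0,0,0],"grip":10}]'
```

```text
t: 10.37
ee_pos: [0.5603, 0.0858, 0.1201]
tool_rot: [[0.008, -0.012, -1.0], [0.0, -1.0, 0.012], [-1.0, -0.001, -0.008]]
contact_force: [-0.1, 0.3, 7.3]
grip_width: 0.0244
```

```bash
python3 -m inch '[{"travel":[2.5,0,0.5],"turn":[0,-0.4,0],"grip":10},{"travel":[2.5,0,0.5],"turn":[0,-0.4,0],"grip":10}]'
```

```text
t: 10.53
ee_pos: [0.5618, 0.0858, 0.1186]
tool_rot: [[0.002, -0.012, -1.0], [0.001, -1.0, 0.012], [-1.0, -0.001, -0.002]]
contact_force: [0.1, 0.8, 11.4]
grip_width: 0.0246
```

```bash
python3 -m inch '[{"travel":[2.5,0,0],"turn":[0,-0.3,0],"grip":10}]'
```

```text
t: 10.62
ee_pos: [0.5633, 0.0857, 0.1181]
tool_rot: [[0.001, -0.012, -1.0], [0.001, -1.0, 0.012], [-1.0, -0.001, -0.001]]
contact_force: [0.3, -0.1, 11.7]
grip_width: 0.0246
```

```bash
python3 -m inch '[{"travel":[2.5,0,2],"turn":[0,0,0],"grip":10}]'
```

```text
t: 10.7
ee_pos: [0.5634, 0.0857, 0.1177]
tool_rot: [[0.007, -0.013, -1.0], [0.001, -1.0, 0.013], [-1.0, -0.001, -0.007]]
contact_force: [0.6, 0.2, 11.9]
grip_width: 0.0245
```

```bash
python3 -m inch '[{"travel":[2.5,0,2],"turn":[0,0,0],"grip":10}]'
```

```text
t: 10.78
ee_pos: [0.5631, 0.0857, 0.1173]
tool_rot: [[0.012, -0.013, -1.0], [0.001, -1.0, 0.013], [-1.0, -0.001, -0.012]]
contact_force: [-0.9, -0.2, 11.6]
grip_width: 0.0245
```

Force plateaus at about 13 N net while descending, so the stone is probably sliding. Continue.

```bash
python3 -m inch '[{"travel":[3,0,2],"turn":[0,-0.6,0],"grip":10},{"travel":[3,0,2],"turn":[0,-0.6,0],"grip":10}]'
```

```text
t: 10.95
ee_pos: [0.5624, 0.0857, 0.1159]
tool_rot: [[0.001, -0.013, -1.0], [0.001, -1.0, 0.013], [-1.0, -0.001, -0.001]]
contact_force: [0.4, -0.7, 12.9]
grip_width: 0.0246
```

```bash
python3 -m inch '[{"travel":[3,0,2],"turn":[0,-0.4,0],"grip":10},{"travel":[3,0,2],"turn":[0,-0.4,0],"grip":10}]'
```

```text
t: 11.12
ee_pos: [0.5623, 0.0857, 0.115]
tool_rot: [[-0.001, -0.013, -1.0], [0.001, -1.0, 0.013], [-1.0, -0.001, 0.001]]
contact_force: [0.6, 1.0, 15.2]
grip_width: 0.0241
```

```bash
python3 -m inch '[{"travel":[3,0,1.5],"turn":[0,-0.1,0],"grip":10}]'
```

```text
t: 11.2
ee_pos: [0.5632, 0.0857, 0.1148]
tool_rot: [[0.004, -0.013, -1.0], [0.001, -1.0, 0.013], [-1.0, -0.002, -0.004]]
contact_force: [0.1, -0.1, 15.0]
grip_width: 0.0247
```

```bash
python3 -m inch '[{"travel":[2.5,0,1],"turn":[0,-0.1,0],"grip":10}]'
```

```text
t: 11.28
ee_pos: [0.5643, 0.0857, 0.1151]
tool_rot: [[0.008, -0.013, -1.0], [0.002, -1.0, 0.013], [-1.0, -0.002, -0.008]]
contact_force: [-0.3, 0.6, 15.5]
grip_width: 0.0246
```

```bash
python3 -m inch '[{"travel":[3.5,0,2.5],"turn":[0,-0.5,0],"grip":10},{"travel":[3.5,0,2],"turn":[0,-0.2,0],"grip":10}]'
```

```text
t: 11.45
ee_pos: [0.5648, 0.0857, 0.1142]
tool_rot: [[0.011, -0.013, -1.0], [0.002, -1.0, 0.013], [-1.0, -0.002, -0.011]]
contact_force: [-0.3, -0.3, 16.7]
grip_width: 0.0245
```

Net about 18 N and solid. Lift off, then re-touch D lightly to check its height.

```bash
python3 -m inch '[{"travel":[-6,0,0],"turn":[0,0,0],"grip":10},{"travel":[-6,0,0],"turn":[0,0,0],"grip":10},{"travel":[-4,0,0],"turn":[0,0,0],"grip":10},{"travel":[0,0,0],"turn":[0,0,0],"grip":10},{"travel":[0,0,0],"turn":[0,0,0],"grip":10}]'
```

```text
t: 11.87
ee_pos: [0.5651, 0.0854, 0.1327]
tool_rot: [[0.014, -0.013, -1.0], [0.001, -1.0, 0.013], [-1.0, -0.002, -0.014]]
contact_force: [0.4, -0.1, -1.4]
grip_width: 0.0245
```

```bash
python3 -m inch '[{"travel":[2,0,4],"turn":[0,-0.8,0],"grip":10},{"travel":[3,0,0],"turn":[0,0,0],"grip":10},{"travel":[3,0,0],"turn":[0,0,0],"grip":10},{"travel":[0,0,0],"turn":[0,0,0],"grip":10},{"travel":[0,0,0],"turn":[0,0,0],"grip":10}]'
```

```text
t: 12.28
ee_pos: [0.559, 0.0854, 0.121]
tool_rot: [[-0.007, -0.013, -1.0], [0.002, -1.0, 0.013], [-1.0, -0.002, 0.007]]
contact_force: [0.0, 0.8, 1.4]
grip_width: 0.0247
```

```bash
python3 -m inch '[{"travel":[1,0,0],"turn":[0,0,0],"grip":10},{"travel":[0,0,0],"turn":[0,0,0],"grip":10}]'
```

```text
t: 12.45
ee_pos: [0.5595, 0.0855, 0.1203]
tool_rot: [[-0.006, -0.013, -1.0], [0.002, -1.0, 0.013], [-1.0, -0.002, 0.006]]
contact_force: [0.4, 0.4, 2.1]
grip_width: 0.0246
```

D now touches at about 0.1218, matching E. Re-touch E once to rule out slip in the grip.

```bash
python3 -m inch '[{"travel":[-6,0,0],"turn":[0,0.2,0],"grip":10},{"travel":[0,4,14],"turn":[0,0,0],"grip":10},{"travel":[0,4,14],"turn":[0,0,0],"grip":10},{"travel":[0,3,13],"turn":[0,0,0],"grip":10},{"travel":[0,0,0],"turn":[0,0,0],"grip":10},{"travel":[0,0,0],"turn":[0,0,0],"grip":10}]'
```

```text
t: 12.95
ee_pos: [0.5175, 0.0747, 0.128]
tool_rot: [[-0.0, -0.013, -1.0], [0.002, -1.0, 0.013], [-1.0, -0.002, 0.0]]
contact_force: [-0.1, 0.4, -1.5]
grip_width: 0.0246
```

```bash
python3 -m inch '[{"travel":[3,0,0],"turn":[0,0,0],"grip":10},{"travel":[2.5,0,0],"turn":[0,0,0],"grip":10},{"travel":[0,0,0],"turn":[0,0,0],"grip":10},{"travel":[0,0,0],"turn":[0,0,0],"grip":10}]'
```

```text
t: 13.28
ee_pos: [0.5198, 0.075, 0.1225]
tool_rot: [[0.002, -0.013, -1.0], [0.002, -1.0, 0.013], [-1.0, -0.002, -0.002]]
contact_force: [0.6, 0.8, -1.1]
grip_width: 0.0244
```

```bash
python3 -m inch '[{"travel":[1,0,0],"turn":[0,0,0],"grip":10},{"travel":[0,0,0],"turn":[0,0,0],"grip":10}]'
```

```text
t: 13.45
ee_pos: [0.5204, 0.0751, 0.1211]
tool_rot: [[0.002, -0.012, -1.0], [0.002, -1.0, 0.012], [-1.0, -0.002, -0.002]]
contact_force: [0.2, 0.3, 0.9]
grip_width: 0.0243
```

E is at the same height: the stones are level and the grip didn't slip. Return to the stand.

```bash
python3 -m inch '[{"travel":[-15,0,0],"turn":[0,0,0],"grip":10},{"travel":[-25,0,0],"turn":[0,0,0],"grip":10},{"travel":[-25,0,0],"turn":[0,0,0],"grip":10},{"travel":[-10,15,0],"turn":[0,0,0],"grip":10},{"travel":[0,30,1],"turn":[0,0,0],"grip":10},{"travel":[0,30,1],"turn":[0,0,0],"grip":10},{"travel":[0,30,1],"turn":[0,0,0],"grip":10},{"travel":[0,30,1],"turn":[0,0,0],"grip":10},{"travel":[0,30,1],"turn":[0,0,0],"grip":10},{"travel":[0,30,1],"turn":[0,0,0],"grip":10}]'
```

```text
t: 14.28
ee_pos: [0.513, -0.1214, 0.199]
tool_rot: [[0.002, -0.001, -1.0], [0.003, -1.0, 0.001], [-1.0, -0.003, -0.002]]
contact_force: [1.0, 0.1, -1.4]
grip_width: 0.0246
```

```bash
python3 -m inch '[{"travel":[0,30,0],"turn":[0.7,0,0],"grip":10},{"travel":[0,30,0],"turn":[0,0,0],"grip":10},{"travel":[0,15,0],"turn":[0,0,0],"grip":10},{"travel":[0,0,0],"turn":[0,0,0],"grip":10},{"travel":[0,0,0],"turn":[0,0,0],"grip":10}]'
```

```text
t: 14.7
ee_pos: [0.5112, -0.2065, 0.1981]
tool_rot: [[0.002, -0.021, -1.0], [0.001, -1.0, 0.021], [-1.0, -0.001, -0.002]]
contact_force: [0.6, 0.3, -1.0]
grip_width: 0.0246
```

```bash
python3 -m inch '[{"travel":[0,20,3],"turn":[-1,0,0],"grip":10},{"travel":[0,5,0],"turn":[0,0,0],"grip":10},{"travel":[0,0,0],"turn":[0,0,0],"grip":10},{"travel":[0,0,0],"turn":[0,0,0],"grip":10}]'
```

```text
t: 15.03
ee_pos: [0.508, -0.2281, 0.1977]
tool_rot: [[0.001, -0.001, -1.0], [0.004, -1.0, 0.001], [-1.0, -0.004, -0.001]]
contact_force: [0.8, 0.9, -1.8]
grip_width: 0.0247
```

```bash
python3 -m inch '[{"travel":[10,5,0],"turn":[0,0,0.2],"grip":10},{"travel":[10,0,0],"turn":[0,0,0],"grip":10},{"travel":[5,0,0],"turn":[0,0,0],"grip":10},{"travel":[0,0,0],"turn":[0,0,0],"grip":10},{"travel":[0,0,0],"turn":[0,0,0],"grip":10}]'
```

```text
t: 15.45
ee_pos: [0.5084, -0.2291, 0.1693]
tool_rot: [[0.0, 0.003, -1.0], [0.002, -1.0, -0.003], [-1.0, -0.002, -0.0]]
contact_force: [-0.4, 0.4, -1.3]
grip_width: 0.0246
```

```bash
python3 -m inch '[{"travel":[0,4,0],"turn":[0,0,0],"grip":10},{"travel":[0,0,0],"turn":[0,0,0],"grip":10},{"travel":[0,0,0],"turn":[0,0,0],"grip":10}]'
```

```text
t: 15.7
ee_pos: [0.5085, -0.233, 0.1692]
tool_rot: [[-0.0, 0.003, -1.0], [0.002, -1.0, -0.003], [-1.0, -0.002, 0.0]]
contact_force: [-0.0, 0.0, -0.9]
grip_width: 0.0247
```

```bash
python3 -m inch '[{"travel":[8,0,0],"turn":[0,0,0],"grip":10},{"travel":[8,0,0],"turn":[0,0,0],"grip":10},{"travel":[0,0,0],"turn":[0,0,0],"grip":10}]'
```

```text
t: 15.95
ee_pos: [0.5089, -0.2336, 0.1526]
tool_rot: [[0.002, 0.003, -1.0], [0.001, -1.0, -0.003], [-1.0, -0.001, -0.002]]
contact_force: [0.0, -0.8, -0.6]
grip_width: 0.0247
```

```bash
python3 -m inch '[{"travel":[6,0,0],"turn":[0,0,0],"grip":10},{"travel":[6,0,0],"turn":[0,0,0],"grip":10},{"travel":[0,0,0],"turn":[0,0,0],"grip":10}]'
```

```text
t: 16.2
ee_pos: [0.5086, -0.2334, 0.1387]
tool_rot: [[0.001, 0.002, -1.0], [0.002, -1.0, -0.002], [-1.0, -0.002, -0.001]]
contact_force: [-1.5, -0.0, -0.9]
grip_width: 0.0245
```

```bash
python3 -m inch '[{"travel":[10,0,0],"turn":[0,0,0],"grip":10},{"travel":[10,0,0],"turn":[0,0,0],"grip":10},{"travel":[8,0,0],"turn":[0,0,0],"grip":10},{"travel":[0,0,0],"turn":[0,0,0],"grip":10},{"travel":[0,0,0],"turn":[0,0,0],"grip":10}]'
```

```text
t: 16.62
ee_pos: [0.5082, -0.233, 0.1067]
tool_rot: [[-0.001, 0.002, -1.0], [0.002, -1.0, -0.002], [-1.0, -0.002, 0.001]]
contact_force: [0.5, 0.4, -1.3]
grip_width: 0.0244
```

```bash
python3 -m inch '[{"travel":[2,0,0],"turn":[0,0,0],"grip":10},{"travel":[0,0,0],"turn":[0,0,0],"grip":10}]'
```

```text
t: 16.78
ee_pos: [0.5082, -0.233, 0.1043]
tool_rot: [[-0.001, 0.002, -1.0], [0.003, -1.0, -0.003], [-1.0, -0.003, 0.001]]
contact_force: [0.0, 0.0, -0.8]
grip_width: 0.025
```

```bash
python3 -m inch '[{"travel":[1.5,0,0],"turn":[0,0,0],"grip":10},{"travel":[0,0,0],"turn":[0,0,0],"grip":10}]'
```

```text
t: 16.95
ee_pos: [0.5087, -0.2333, 0.1034]
tool_rot: [[0.0, 0.003, -1.0], [0.002, -1.0, -0.003], [-1.0, -0.002, -0.0]]
contact_force: [-0.5, 1.2, -1.0]
grip_width: 0.0243
```

```bash
python3 -m inch '[{"travel":[0.8,0,0],"turn":[0,0,0],"grip":10},{"travel":[0,0,0],"turn":[0,0,0],"grip":10}]'
```

```text
t: 17.12
ee_pos: [0.5092, -0.2335, 0.1033]
tool_rot: [[0.002, 0.003, -1.0], [0.001, -1.0, -0.003], [-1.0, -0.001, -0.002]]
contact_force: [-0.3, -0.8, -0.8]
grip_width: 0.0244
```

It stopped at the pickup height, so it is resting. Open.

```bash
python3 -m inch '[{"travel":[0,0,0],"turn":[0,0,0],"grip":30},{"travel":[0,0,0],"turn":[0,0,0],"grip":40},{"travel":[0,0,0],"turn":[0,0,0],"grip":60},{"travel":[0,0,0],"turn":[0,0,0],"grip":80},{"travel":[0,0,0],"turn":[0,0,0],"grip":91.8},{"travel":[0,0,0],"turn":[0,0,0],"grip":91.8},{"travel":[0,0,0],"turn":[0,0,0],"grip":91.8},{"travel":[0,0,0],"turn":[0,0,0],"grip":91.8}]'
```

```text
t: 17.78
ee_pos: [0.5096, -0.2339, 0.1041]
tool_rot: [[0.003, 0.003, -1.0], [-0.0, -1.0, -0.003], [-1.0, 0.0, -0.003]]
contact_force: [-0.4, -0.4, 0.0]
grip_width: 0.0725
```

```bash
python3 -m inch '[{"travel":[-10,0,0],"turn":[0,0,0],"grip":91.8},{"travel":[-20,0,0],"turn":[0,0,0],"grip":91.8},{"travel":[-25,0,0],"turn":[0,0,0],"grip":91.8},{"travel":[-25,0,0],"turn":[0,0,0],"grip":91.8},{"travel":[-25,0,0],"turn":[0,0,0],"grip":91.8},{"travel":[-25,0,0],"turn":[0,0,0],"grip":91.8},{"travel":[-10,0,0],"turn":[0,0,0],"grip":91.8},{"travel":[0,0,0],"turn":[0,0,0],"grip":91.8}]'
python3 - <<'E'
from h import *
p,d=optics.grab_frame("scene");cv2.imwrite("pics/s2.png",p)
w,_=optics.grab_frame("wrist");cv2.imwrite("pics/w3.png",cv2.resize(np.hstack([p[120:320,100:420],w[60:260,180:500]]),(800,250)))
E
```

```text
t: 18.45
ee_pos: [0.5081, -0.2332, 0.2543]
tool_rot: [[0.002, 0.003, -1.0], [0.001, -1.0, -0.003], [-1.0, -0.001, -0.002]]
contact_force: [0.1, -0.1, 0.8]
grip_width: 0.092
```

View pics/w3.png

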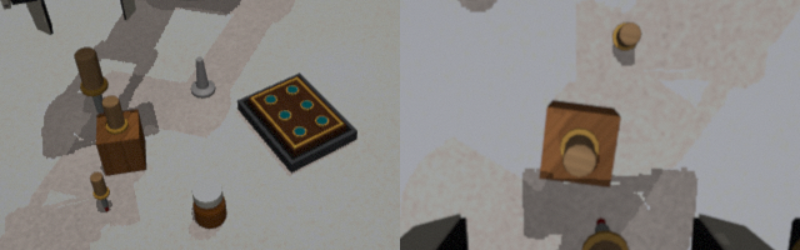

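The pusher stands upright in the stand, flange on the top (left crop (113,110), right crop (580,155)). The jar, cone and both other pushers are unmoved, and the gripper is clear. The hammer is outside this crop, but nothing went near it. Hand in.

```bash
python3 -c "
from plant import order;print(order.hand_in())"
```

```text
the job is handed in; nothing more can be done
None
```

The proud stone was found by touch, pressed home and checked level, and the pusher is back upright in its stand. The job was handed in at about 18.5 s.

- **Finding it:** The depth image suggested the stone at world (0.560, 0.086). Light touches of under 4 N confirmed it: its contact height was 0.1241 m, against 0.1218 m for one neighbour, so it stood about 2.3 mm proud. I touched only these two stones, since just one stone stands proud.
- **Pressing:** Force levelled off at about 13 N while the stone slid, then rose against a solid stop to about 18 N.
- **Level check:** Light re-touches gave about 0.1218 m for the pressed stone and 0.1219 m for the neighbour. They are level within the roughly 0.5 mm noise, and the pusher did not slip in the grip.
- **End state:** The last pictures show the pusher upright with its flange on the stand top. The jar, cone and the other two pushers are where they were, and the gripper is clear. The hammer was outside the last crop I viewed; the arm never went near it.

No check failed. One small discrepancy: the gripper read about 24.5 mm on the 26 mm handle, which had no visible effect.

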